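Gauge the gap of a gel casting clamp

ROBOT

A 7-joint arm with a two-finger parallel gripper is mounted at the origin on the work surface. World frame = base frame: x ahead of the robot, y to its left, z up, the work surface at z = 0. Lengths are in m, angles in rad, forces in N, time in s.
With the tool pointing down it reaches from about 0.425 to 0.925 m from the base axis. Payload 6.8 kg.
Tool frame: the origin (TCP) lies at the very end of the fingers, on their centre line; the grasp point (between the pads) lies 19 mm behind it (r.tcp_to_grasp is the distance from the TCP to the grasp point, in m); z points along the fingers, y is the line along which they close (so a half turn about z gives the same grasp; the last joint's range is limited). The gripper opens to 85 mm and grips with 20 to 120 N. Pads are 22 mm wide; open, the fingers measure 114 mm over their backs; the gripper's body (76 mm by 85 mm) begins 54 mm behind the grasp point. The pads swing forward as they close: fully open they stand 13 mm farther back than shut.
Start: joints at [-1.431, 0.477, 0.022, 1.555, -0.011, 1.109, -0.083], TCP at [0.166, 0.654, 0.231] pointing down, gripper open.
Joint ranges: [-2.96, 2.96], [-0.34, 2.1], [-1.41, 1.46], [0.24, 2.44], [-1.37, 4.51], [0.17, 1.92], [-2.96, 2.96]. Speed limits (rad/s): [2.39, 2.39, 3.14, 3.14, 3.14, 3.14, 3.14].

INTERFACE

Orientations are given as a rotation vector (axis times angle).
In Python, from bench import r gives the robot as it stands.
- The arm moves only by the tool step_arm, never from a script. Its argument "moves" is a list of rows, each a list of 7 numbers: the shift along the tool's x, y, z in mm, then the turn, a rotation vector about the tool's x, y, z in rad, then the finger opening in mm, from 0 to 85.4. A call has 1 to 8 rows; each row is the pose to reach, as a shift and turn from the pose commanded when the call began, along the tool's axes at that moment; what a row does not reach only later rows make up. A row lasts 1/10 s, in which the tool goes at most 50 mm and 8.59 degrees, less where a joint would pass 70% of its speed; a pose out of reach is approached as far as the arm can. A call with a gripper value outside its range is refused whole. The fingers move at their own pace and stop on an object; "grip_force" is the grip in N (left out, the last holds). Time passes only in rows, so rows that repeat a pose let the fingers close. It gives the time, the measured TCP pose, the force, the opening and the grip force at its end, in the units of the state.
- r.get_obs(): the state, without advancing time (a new reading comes with each control period).
- r.grab_frame(name): name is "scene" or "top" or "wrist"; returns a dict with "image" (400x640x3 uint8, red, green, blue), "depth" (400x640 float32, m along the optical axis (not along the pixel's ray), 0 where there is no reading), "mtx" (3x3 intrinsics, pixels), "k1" (the pictures are not rectified: a ray, as slopes to the right and down, at radius r is drawn at 1 + k1 r^2 times it, then the intrinsics apply), "rvec" (rotation vector, rad) and "tvec" (3), from world to camera coordinates, as OpenCV has them. Camera axes: x right, y down, z forward; pixel columns grow to the right and rows downward; lengths in m; the calibration is good to about 2 mm. A picture is of the moment at which its call begins.
- r.hand_in(): hands the job in; it is judged then, once.
The state is a dict: "clock": time; "joints": joint angles; "qvel": joint speeds; "tau": joint torques, N m; "tcp_pos": TCP position; "orientation": TCP orientation; "contact_force": force on the tool from outside, world axes, zero at the start; "moment": the same for the moment, N m; "grip_width": finger opening in m; "gripper_force": force on a finger pad.
Only numpy, scipy, OpenCV 4.12 (cv2) and the standard library are available. Lean on these libraries where they do the work, as an engineer would, in place of code of your own. Each camera call takes 0.05 s, during which the arm holds its last target. There are 200 camera calls.

TASK

Find out how wide the gap of the gel casting clamp is: try the gauge leaves from the rack in it, thinnest first, lowering each gently all the way down, and hang every leaf that turns out loose back in the rack before trying the next. Leave the first leaf that binds between the plates standing in the gap, all the way down and let go, with the other two hanging in the rack, and do not force anything or disturb the other things on the bench.

Things in the scene. Friction and masses are not known exactly. Their poses are not given: they have to be found in the camera images.
- caster: White base of the gel casting clamp, 150 x 110 x 20 mm, fixed. Origin on the bench below the gap face of the fixed plate, midway along the gap. The gap runs along y (60 mm long, open at both ends), x is square to the plates. From the origin along -x: the gap, the sprung plate (14 mm thick), its spring block; along +x the fixed plate. The base's top, 20 mm above the bench, is the gap's floor.
- fixed_plate: Red fixed plate of the clamp, 60 mm long, 14 mm thick, top 61 mm above the bench; same origin and axes as the base: its gap face is the plane x = 0. Both plates are flared at 45 degrees over the top 7 mm: the mouth is 14 mm wider than the gap. Pushing a leaf against this plate with more than 30 N damages it.
- mouth (a point): Mouth of the gap: point in the plane of the fixed plate's gap face, midway along the gap, level with the plates' tops, 41 mm above the gap's floor. The gap is an unknown 4.5 to 7.5 mm wide. The red sprung plate opposite rests on a stop and gives way towards -x only when pushed with more than 3 N, then 2 N per mm: a leaf that binds drags along the plates with 4 N or more.
- rack: White rack, fixed, 220 mm long (y), 20 mm wide (x), top 60 mm above the bench, on a foot 70 x 240 mm. Origin on the bench below its middle. Three slots at y = -68, 0, +68 mm, each 10 mm wide (x), 28 mm long (y), 56 mm deep. A leaf hangs with its grip's underside on the rack's top, blade in the slot, its x and y along the rack's. The order of the leaves varies.
- thin_grip (a point): Centre of the grip of the thin leaf, grey plastic, 45 g, 94 mm tall. Grip: upright block 14 mm thick (x), 32 mm long (y), 44 mm high (z up), 22 mm above and below this point. Blade: 4 mm thick (x), 22 mm wide (y), reaching 50 mm below the grip; its round tip is 72 mm below this point. This point is 92 mm above the bench when down in the gap, 82 mm when hanging in the rack.
- middle_grip (a point): Centre of the grip of the middle leaf, grey plastic, 45 g, 94 mm tall. Grip: upright block 14 mm thick (x), 44 mm long (y), 44 mm high (z up), 22 mm above and below this point. Blade: 6 mm thick (x), 22 mm wide (y), reaching 50 mm below the grip; its round tip is 72 mm below this point. This point is 92 mm above the bench when down in the gap, 82 mm when hanging in the rack.
- thick_grip (a point): Centre of the grip of the thick leaf, grey plastic, 45 g, 94 mm tall. Grip: upright block 14 mm thick (x), 56 mm long (y), 44 mm high (z up), 22 mm above and below this point. Blade: 8 mm thick (x), 22 mm wide (y), reaching 50 mm below the grip; its round tip is 72 mm below this point. This point is 92 mm above the bench when down in the gap, 82 mm when hanging in the rack.
- tip_box: Bystander, not to be disturbed: box of pipette tips, 85 x 120 x 56 mm; origin at its middle, on the bench.
- tub: Bystander, not to be disturbed: blue plastic tub, 90 mm wide, 100 mm high; origin at its middle, on the bench.
- jar: Bystander, not to be disturbed: jar with yellow cap, 60 mm wide, 80 mm high; origin at its middle, on the bench.
- marker: Bystander, not to be disturbed: white marker pen, 130 mm long, lying on the bench; origin at its middle, on the bench.
- comb: Bystander, not to be disturbed: white gel comb, 90 mm long, 12 mm high, lying on the bench; origin at its middle, on the bench.
- dish: Bystander, not to be disturbed: shallow clear dish, 80 mm wide, 16 mm high; origin at its middle, on the bench.
Things that resemble listed ones, but are neither listed nor needed, are in the scene too. Leave any turquoise look-alike of the part that bears thin_grip alone. What is shaped like the part that bears thick_grip but turquoise is not meant.

How it is judged:
On the way, in this order (a step that is already met when the one before it is completed fails the run):
1. the thin leaf is down in the gap (x of thin_grip in the frame of caster between -0.014 and 0.004 m and y of thin_grip in the frame of caster between -0.03 and 0.03 m and z of thin_grip in the frame of caster between 0.085 and 0.102 m and angle between thin_grip's own z axis and vertical below 0.2 rad), for 0.1 s.
2. the thin leaf hangs in the rack again (x of thin_grip in the frame of rack between -0.006 and 0.006 m and y of thin_grip in the frame of rack between -0.09 and 0.09 m and z of thin_grip in the frame of rack between 0.076 and 0.087 m and angle between thin_grip's own z axis and vertical below 0.15 rad), for 0.1 s.
3. the middle leaf is down in the gap (x of middle_grip in the frame of caster between -0.014 and 0.004 m and y of middle_grip in the frame of caster between -0.03 and 0.03 m and z of middle_grip in the frame of caster between 0.085 and 0.102 m and angle between middle_grip's own z axis and vertical below 0.2 rad), for 0.1 s.
At the end, for the whole second after the job is handed in: The first leaf that binds (middle or thick) stands at rest in the gap, tip within 10 mm of its floor, tilt under 0.2 rad, pressed on the fixed plate with 2 to 7.5 N; the other two hang at rest in the rack (any slot), upright within 0.15 rad, within 5 mm of their hanging height (all of step 2 and linear speed of each of leaf_thin, leaf_middle, leaf_thick below 0.02 m/s and ((x of middle_grip in the frame of caster between -0.014 and 0.004 m and y of middle_grip in the frame of caster between -0.03 and 0.03 m and z of middle_grip in the frame of caster between 0.085 and 0.102 m and angle between middle_grip's own z axis and vertical below 0.2 rad and contact force between leaf_middle and fixed_plate between 2 and 7.5 N and x of thick_grip in the frame of rack between -0.006 and 0.006 m and y of thick_grip in the frame of rack between -0.09 and 0.09 m and z of thick_grip in the frame of rack between 0.076 and 0.087 m and angle between thick_grip's own z axis and vertical below 0.15 rad) or (x of thick_grip in the frame of caster between -0.014 and 0.004 m and y of thick_grip in the frame of caster between -0.03 and 0.03 m and z of thick_grip in the frame of caster between 0.085 and 0.102 m and angle between thick_grip's own z axis and vertical below 0.2 rad and contact force between leaf_thick and fixed_plate between 2 and 7.5 N and x of middle_grip in the frame of rack between -0.006 and 0.006 m and y of middle_grip in the frame of rack between -0.09 and 0.09 m and z of middle_grip in the frame of rack between 0.076 and 0.087 m and angle between middle_grip's own z axis and vertical below 0.15 rad))); the robot touches nothing.
It fails at once if a leaf is forced against the fixed plate with more than 30 N (contact force between any of leaf_thin, leaf_middle, leaf_thick and fixed_plate above 30 N).
It fails at once if one of the other things on the bench is moved more than 30 mm (distance of any of tip_box, tub, jar, marker, comb, dish from where it was at the start of the episode above 0.03 m).
It also fails if it takes over 72 s, if anything falls off the work surface, if the arm or the gripper's body presses on something with over 40 N, if the wrist force passes 120 N, or if a joint passes its speed limit or range.

## Working session

There is one attempt and no reset: what is moved stays moved. The work goes in short steps, Python scripts to look and compute and a tool call to move; the robot and the scene stay as the last step left them, time stands still between calls to the robot, and variables do not carry over. Pictures are saved under pics/ and viewed, at most 10 in all, crops included, and the job is handed in when it is done.

Besides the shell and the picture viewer there is one more tool, called after ">>>" by a JSON object that holds its "api" and its "payload", one argument or row to a line. step_arm: Moves the arm, as the interface text tells. Its arguments: {"type":"object","properties":{"moves":{"type":"array","items":{"type":"array","items":{"type":"number"}}},"grip_force":{"type":"number"}},"required":["moves"]}

```bash
mkdir -p pics
cat > h.py <<'E'
import numpy as np, cv2
from bench import r
def grab(n):
    f=r.grab_frame(n); np.savez('%s.npz'%n,**f); return f
def load(n): return dict(np.load('%s.npz'%n))
def rays(f,uv):
    uv=np.asarray(uv,float).reshape(-1,2); K=f['mtx']
    d=(uv-[K[0,2],K[1,2]])/[K[0,0],K[1,1]]; k=float(f['k1']); s=d.copy()
    for _ in range(20): s=d/(1+k*(s**2).sum(1,keepdims=True))
    R=cv2.Rodrigues(f['rvec'])[0]; t=f['tvec'].ravel()
    return -R.T@t, np.c_[s,np.ones(len(s))]@R
def atz(f,uv,z):
    c,d=rays(f,uv); return c+d*((z-c[2])/d[:,2])[:,None]
def cloud(f):
    v,u=np.nonzero(f['depth']>0); c,d=rays(f,np.c_[u,v])
    P=np.zeros(f['depth'].shape+(3,)); P[v,u]=c+d*f['depth'][v,u][:,None]; return P
def save(im,n): cv2.imwrite('pics/'+n,cv2.cvtColor(im,cv2.COLOR_RGB2BGR))
E
python3 - <<'E'
from h import *
f=grab('top');save(f['image'],'top0.png');g=grab('scene');save(g['image'],'scene0.png')
print(r.get_obs()); print(f['rvec'],f['tvec'],f['k1'],f['mtx'])
E
```

```text
{'clock': 0.1, 'joints': array([-1.43108318,  0.47772849,  0.02237029,  1.55634721, -0.01148151,
        1.10928968, -0.0830981 ]), 'qvel': array([-0.001576  , -0.00055966,  0.00036315, -0.00325325, -0.00010173,
       -0.00039632, -0.0001023 ]), 'tau': array([ 3.68588386e-03, -5.97758782e+01,  1.61307704e+00, -2.81954366e+01,
        1.27253582e-02,  5.02334005e-03, -2.11368203e-06]), 'tcp_pos': array([0.16546972, 0.65385915, 0.23041834]), 'orientation': array([-3.88252966e-01, -3.11745317e+00,  2.58123378e-03]), 'contact_force': array([ 0.02365559, -0.64937202,  0.43879029]), 'moment': array([ 0.01384861, -0.0033288 , -0.00193507]), 'gripper_force': 0.0, 'grip_width': 0.08544978078363362}
[ 2.14507382 -2.18373711  0.15945949] [-0.01795668  0.60600301  1.08004085] -0.04623496340996626 [[516.41280958   0.         319.57492431]
 [  0.         516.41280958 203.93103171]
 [  0.           0.           1.        ]]
```

View pics/top0.png

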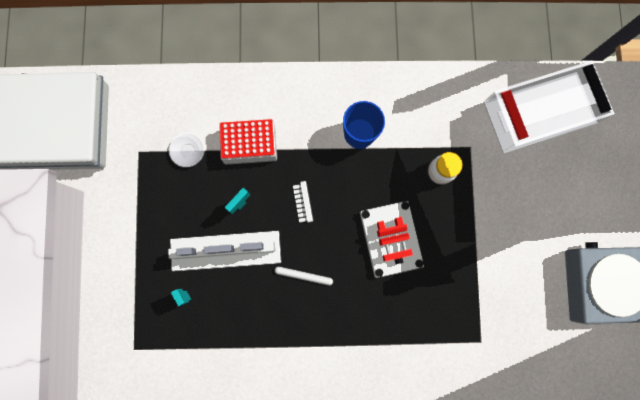

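View pics/scene0.png

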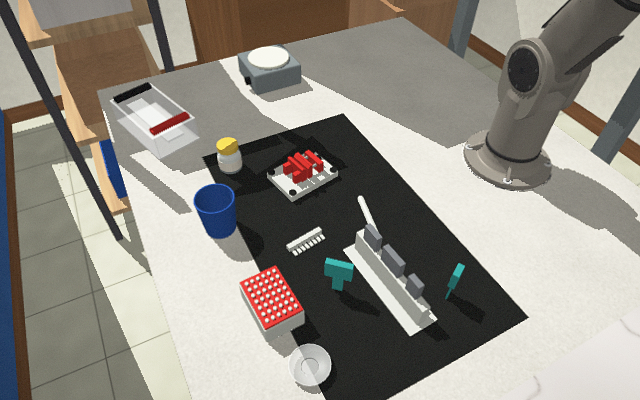

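The top view shows the rack at about (225,250) holding three grey leaves at (185,251), (218,249) and (251,246). The caster is at (392,238). The turquoise look-alikes at (237,200) and (181,297) are not meant, only the grey leaves in the rack. I'll enlarge both areas to confirm.

Run:
```python
from h import *
f=load('top');im=f['image']
a=cv2.resize(im[220:280,160:290],None,fx=6,fy=6,interpolation=cv2.INTER_CUBIC)
b=cv2.resize(im[195:285,350:430],None,fx=6,fy=6,interpolation=cv2.INTER_CUBIC)
save(a,'rack.png'); 
save(b,'cast.png')
P=cloud(f)
for n,(v0,v1,u0,u1),zl,zh in [('rack',(225,275,160,290),.05,.066),('grips',(225,275,160,290),.085,.12),('base',(195,285,350,430),.013,.027),('red',(195,285,350,430),.05,.07)]:
    q=P[v0:v1,u0:u1].reshape(-1,3);q=q[(q[:,2]>zl)&(q[:,2]<zh)]
    rc=cv2.minAreaRect(q[:,:2].astype(np.float32)*1000);print(n,len(q),rc,np.median(q[:,2]))
q=P[225:275,160:290];m=((q[...,2]>.085)&(q[...,2]<.12)).astype(np.uint8)
k,l,s,c=cv2.connectedComponentsWithStats(m)
for i in range(1,k):
    if s[i,4]>20: print(s[i],cv2.minAreaRect(q[l==i][:,:2].astype(np.float32)*1000),np.median(q[l==i][:,2]))
print(atz(f,[[225,250],[392,238],[320,200],[320,100],[420,200]],0))
```

```text
rack 470 ((510.9353942871094, 181.1174774169922), (20.52799415588379, 219.7734375), 3.5209858417510986) 0.05964577205096522
grips 494 ((511.5008850097656, 177.86221313476562), (14.5098876953125, 172.3748779296875), 3.557748794555664) 0.1033751000002695
base 2544 ((529.90185546875, -186.24813842773438), (150.67095947265625, 110.8917236328125), 11.604537963867188) 0.019405961536448024
red 488 ((529.0110473632812, -186.1658172607422), (85.92915344238281, 60.302940368652344), 10.82752513885498) 0.057500722857450004
[ 80  17  23   8 161] ((515.3810424804688, 113.30559539794922), (14.017492294311523, 43.13024139404297), 1.396863579750061) 0.10317998424061248
[ 43  19  30   9 214] ((511.2769775390625, 181.27891540527344), (14.349912643432617, 56.2398681640625), 3.988924980163574) 0.10350428654602006
[ 16  22  17   8 119] ((507.0658264160156, 248.4514617919922), (14.059480667114258, 30.966289520263672), 2.989213466644287) 0.1032238864228443
[[ 0.51124049  0.18178858  0.        ]
 [ 0.5312176  -0.18980073  0.        ]
 [ 0.61945539 -0.0307111   0.        ]
 [ 0.85224237 -0.03516928  0.        ]
 [ 0.6157377  -0.25643891  0.        ]]
```

View pics/rack.png

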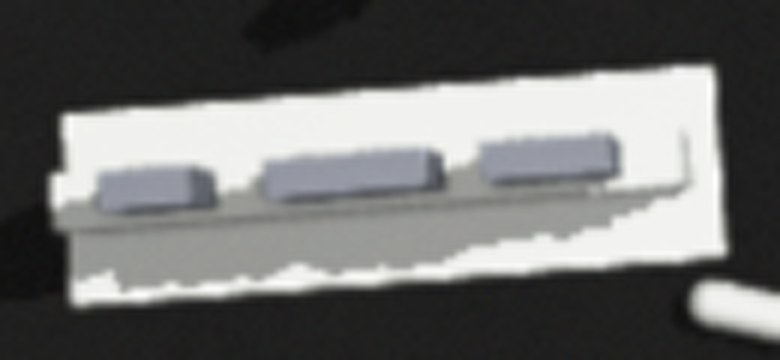

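View pics/cast.png

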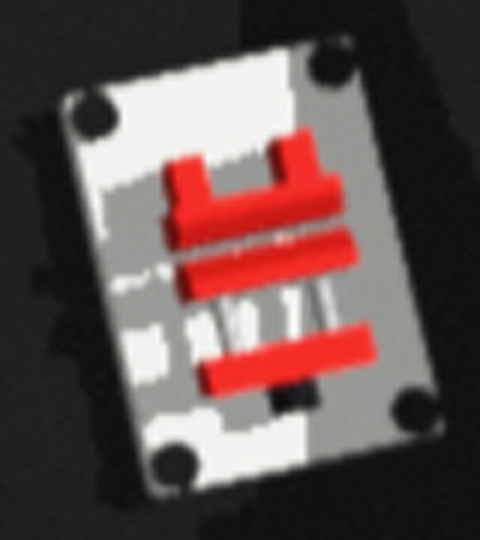

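Confirmed by grip length: thin (31 mm) is at world (507,248), thick (56 mm) at (511,181), and middle (43 mm) at (515,113). All three are grey and in the rack. In the caster crop, the ribbed plate at the top (255,215) is the fixed plate. The sprung plate is at (270,265) and the spring block with its black knob at (290,370), so caster +x is about world +x with a yaw of about 11°.

```bash
cat >> h.py <<'E'
from scipy.spatial.transform import Rotation as Ro
def go(x,y,z,yaw):  # tool y axis along world yaw (deg, mod 180), pointing down
    o=r.get_obs(); R=Ro.from_rotvec(o['orientation'])
    best=None
    for a in (yaw,yaw+180):
        a=np.radians(a); ty=np.array([np.cos(a),np.sin(a),0]); tz=np.array([0,0,-1.]); T=Ro.from_matrix(np.c_[np.cross(ty,tz),ty,tz])
        w=(R.inv()*T).as_rotvec()
        if best is None or np.linalg.norm(w)<np.linalg.norm(best): best=w
    d=R.inv().apply(np.array([x,y,z])-o['tcp_pos'])*1000
    print('shift',d.round(1),'turn',best.round(4),'deg',np.degrees(np.linalg.norm(best)).round(1),'t',round(o['clock'],2),'F',o['contact_force'].round(2),'tcp',o['tcp_pos'].round(4),'w',round(o['grip_width'],4))
def cf(): # caster frame guess
    pass
E
python3 - <<'E'
from h import *
go(.507,.2485,.19,3.53)
f=load('top');P=cloud(f)[195:285,350:430].reshape(-1,3)
a=np.radians(11.4);R=np.array([[np.cos(a),np.sin(a)],[-np.sin(a),np.cos(a)]])
L=(P[:,:2]-[.530,-.186])@R.T*1000
hi=(P[:,2]>.058)&(P[:,2]<.066)
im=f['image'][195:285,350:430].reshape(-1,3).astype(int)
red=(im[:,0]>120)&(im[:,1]<90)&(P[:,2]>.03)
print(np.histogram(L[hi,0],np.arange(-60,60,2)))
for x0 in range(-50,50,2):
    m=(L[:,0]>=x0)&(L[:,0]<x0+2)&(abs(L[:,1])<28); 
    if m.any(): print(x0,m.sum(),(P[m,2]*1000).round().astype(int)[:12],L[m,0].mean().round(1),end=' | ')
for a in (('hi',hi),('red',red)): print(a[0],cv2.minAreaRect(P[a[1]][:,:2].astype(np.float32)*1000))
E
```

```text
shift [-430.5 -309.1   41. ] turn [-1.3000e-03  1.2000e-03  1.2614e+00] deg 72.3 t 0.1 F [ 0.02 -0.65  0.44] tcp [0.1655 0.6539 0.2304] w 0.0854
(array([ 0,  0,  0,  0,  0,  0,  0,  0,  0,  0,  0,  0,  0,  0,  0,  0,  0,
        0,  0,  0,  0,  0,  0,  0,  0, 16, 24, 23, 23, 15, 10,  2,  0,  0,
        0,  2,  5, 17, 19, 23, 19, 23,  0,  0,  0,  0,  0,  0,  0,  0,  0,
        0,  0,  0,  0,  0,  0,  0,  0]), array([-60, -58, -56, -54, -52, -50, -48, -46, -44, -42, -40, -38, -36,
       -34, -32, -30, -28, -26, -24, -22, -20, -18, -16, -14, -12, -10,
        -8,  -6,  -4,  -2,   0,   2,   4,   6,   8,  10,  12,  14,  16,
        18,  20,  22,  24,  26,  28,  30,  32,  34,  36,  38,  40,  42,
        44,  46,  48,  50,  52,  54,  56,  58]))
-50 24 [13 21 22 17 16 19 46 47 43 20 40 43] -48.9 | -48 21 [23 18 22 19 45 39 20 41 40 47 46 23] -47.0 | -46 22 [44 16 20 19 38 19 18 49 44 47 47 47] -45.2 | -44 25 [49 51 46 47 50 48 49 50 50 48 50 49] -43.0 | -42 24 [50 50 46 49 46 51 49 51 48 50 51 50] -41.0 | -40 24 [49 52 51 49 49 51 49 53 49 49 49 46] -39.0 | -38 25 [50 51 52 52 46 48 52 47 4
[... 1726 characters left out ...]
36 49 16 27 51 24 20 19] 31.0 | 32 25 [52 49 51 47 49 38 51 21 24 26 19 18] 33.0 | 34 22 [48 46 48 49 43 52 21 21 18 19 22 15] 35.0 | 36 27 [52 48 47 41 51 47 21 18 32 22 18 18] 37.0 | 38 23 [48 52 50 48 48 48 22 35 18 17 15 50] 39.0 | 40 26 [51 48 48 51 50 51 23 36 18 18 18 21] 41.0 | 42 14 [21 20 17 20 18 24 21 22 19 21 19 20] 43.1 | 44 21 [16 22 19 20 19 19 22 17 19 18 19 20] 45.0 | 46 24 [22 21 18 16 20 22 18 18 19 18 19 19] 47.0 | 48 19 [19 17 19 20 19 14 20 17 23 17 18 19] 49.0 | hi ((537.181396484375, -184.60263061523438), (32.74785232543945, 60.494449615478516), 11.162534713745117)
red ((526.9100341796875, -186.2125244140625), (85.51406860351562, 59.79597091674805), 11.7501859664917)
```

>>> {"api": "step_arm", "payload": {
  "moves": [
    [-430,-309,41,0,0,1.261,50],
    [-430,-309,41,0,0,1.261,50],
    [-430,-309,41,0,0,1.261,50],
    [-430,-309,41,0,0,1.261,50],
    [-430,-309,41,0,0,1.261,50],
    [-430,-309,41,0,0,1.261,50],
    [-430,-309,41,0,0,1.261,50],
    [-430,-309,41,0,0,1.261,50]
  ],
  "grip_force": 30
}}

```text
clock: 0.9
tcp_pos: [0.4232, 0.3475, 0.2002]
orientation: [-2.088, -2.347, 0.0]
contact_force: [-0.4, 0.8, -1.0]
grip_width: 0.0502
gripper_force: 0.0
```

```bash
python3 -c "
from h import *
go(.507,.2485,.19,3.53)"
```

```text
shift [-108.1   71.7   10.2] turn [-0.0002 -0.      0.0554] deg 3.2 t 0.9 F [-0.37  0.82 -1.  ] tcp [0.4232 0.3475 0.2002] w 0.0502
```

>>> {"api": "step_arm", "payload": {
  "moves": [
    [-108,72,10,0,0,0.055,50],
    [-108,72,10,0,0,0.055,50],
    [-108,72,10,0,0,0.055,50],
    [-108,72,10,0,0,0.055,50],
    [-108,72,10,0,0,0.055,50]
  ]
}}

```text
clock: 1.4
tcp_pos: [0.5071, 0.2504, 0.19]
orientation: [-2.146, -2.294, 0.001]
contact_force: [-0.9, 0.9, -0.6]
grip_width: 0.0501
gripper_force: 0.0
```

Run:
```python
from h import *
go(.507,.2485,.075,3.53)
f=grab('wrist');save(f['image'],'w1.png')
P=cloud(f);m=((P[...,2]>.098)&(P[...,2]<.112)).astype(np.uint8)
k,l,s,c=cv2.connectedComponentsWithStats(m)
for i in range(1,k):
    if s[i,4]>300: print(s[i],cv2.minAreaRect(P[l==i][:,:2].astype(np.float32)*1000),np.median(P[l==i],0))
```

```text
shift [-1.90e+00 -1.00e-01  1.15e+02] turn [-0.0008  0.0003  0.0046] deg 0.3 t 1.4 F [-0.93  0.85 -0.58] tcp [0.5071 0.2504 0.19  ] w 0.0501
[310 189  20  45 887] ((508.55596923828125, 247.18695068359375), (13.7550630569458, 32.39921951293945), 3.976370334625244) [0.50856674 0.24860563 0.1051903 ]
[ 310  258   18   68 1193] ((512.1708984375, 179.60476684570312), (13.595561981201172, 56.866912841796875), 4.004799842834473) [0.51216245 0.18259611 0.1053341 ]
[310 337  18  49 790] ((516.5416870117188, 112.2373275756836), (13.928314208984375, 45.55915451049805), 2.6580092906951904) [0.51648798 0.11587999 0.10530719]
```

View pics/w1.png

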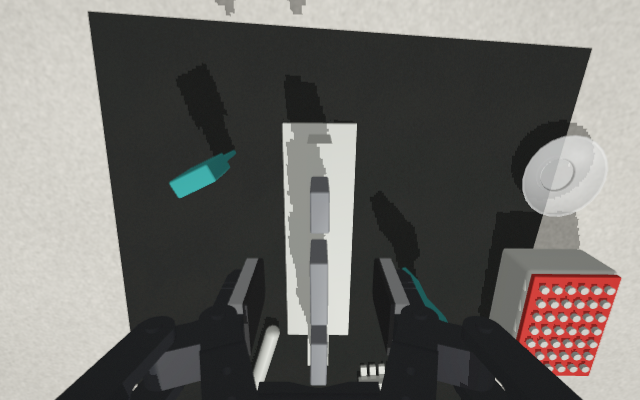

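>>> {"api": "step_arm", "payload": {
  "moves": [
    [-2,1,40,0,0,0.005,40],
    [-2,1,80,0,0,0.005,40],
    [-2,1,114,0,0,0.005,40],
    [-2,1,114,0,0,0.005,40],
    [-2,1,114,0,0,0.005,10],
    [-2,1,114,0,0,0.005,10],
    [-2,1,114,0,0,0.005,10],
    [-2,1,114,0,0,0.005,10]
  ],
  "grip_force": 30
}}

```text
clock: 2.25
tcp_pos: [0.5092, 0.25, 0.0782]
orientation: [2.15, 2.29, 0.005]
contact_force: [-0.4, 0.8, 6.5]
grip_width: 0.0132
gripper_force: 35.2
```

>>> {"api": "step_arm", "payload": {
  "moves": [
    [0,0,-10,0,0,0,10],
    [0,0,-30,0,0,0,10],
    [0,0,-70,0,0,0,10],
    [0,0,-115,0,0,0,10],
    [0,0,-122,0,0,0,10],
    [0,0,-122,0,0,0,10]
  ]
}}

```text
clock: 2.85
tcp_pos: [0.5093, 0.2495, 0.2007]
orientation: [2.15, 2.29, 0.007]
contact_force: [0.2, -0.2, 0.8]
grip_width: 0.0129
gripper_force: 34.4
```

Run:
```python
from h import *
print(r.get_obs()['joints'])
go(.537,-.1846,.19,11.4)
```

```text
[-0.91360187  0.34864668  0.43827597  1.87657442 -0.18029672  0.9505089
 -0.33096789]
shift [-4.35e+02  4.00e-01  9.60e+00] turn [ 0.0036 -0.0024 -0.1362] deg 7.8 t 2.85 F [ 0.25 -0.18  0.85] tcp [0.5093 0.2495 0.2007] w 0.0129
```

>>> {"api": "step_arm", "payload": {
  "moves": [
    [-45,0,0,0,0,0,10],
    [-95,0,0,0,0,0,10],
    [-145,0,0,0,0,0,10],
    [-195,0,0,0,0,-0.05,10],
    [-245,0,0,0,0,-0.1,10],
    [-295,0,0,0,0,-0.136,10],
    [-345,0,0,0,0,-0.136,10],
    [-380,0,0,0,0,-0.136,10]
  ]
}}

```text
clock: 3.65
tcp_pos: [0.5305, -0.1339, 0.1971]
orientation: [-1.993, -2.427, 0.004]
contact_force: [0.7, 0.6, -0.7]
grip_width: 0.0134
gripper_force: 34.4
```

Run:
```python
from h import *
go(.537,-.1846,.19,11.4)
```

```text
shift [-51.   -3.4   7.2] turn [-0.0026  0.0004 -0.0032] deg 0.2 t 3.65 F [ 0.74  0.62 -0.66] tcp [ 0.5305 -0.1339  0.1971] w 0.0134
```

>>> {"api": "step_arm", "payload": {
  "moves": [
    [-40,-3,7,0,0,-0.003,10],
    [-51,-3,30,0,0,-0.003,10],
    [-51,-3,55,0,0,-0.003,10],
    [-51,-3,55,0,0,-0.003,10],
    [-51,-3,55,0,0,-0.003,10]
  ]
}}

```text
clock: 4.15
tcp_pos: [0.5383, -0.1803, 0.1425]
orientation: [-1.984, -2.432, 0.002]
contact_force: [0.3, 0.5, -0.1]
grip_width: 0.0136
gripper_force: 34.4
```

Run:
```python
from h import *
go(.537,-.1846,.14,11.4)
f=grab('wrist');im=f['image'];
P=cloud(f)
isr=(im[...,0]>110)&(im[...,1]<90)&(im[...,2]<90)
v,u=np.nonzero(isr);print(u.min(),u.max(),v.min(),v.max())
m=isr&(P[...,2]>.057)&(P[...,2]<.066); q=P[m]
print(m.sum(),cv2.minAreaRect(q[:,:2].astype(np.float32)*1000))
a=np.radians(11.4);R=np.array([[np.cos(a),np.sin(a)],[-np.sin(a),np.cos(a)]])
L=(q[:,:2]-[.530,-.186])@R.T*1000
print(np.histogram(L[:,0],np.arange(-16,32,1)))
c=im[120:400,200:440];save(cv2.resize(c,None,fx=2,fy=2,interpolation=cv2.INTER_CUBIC),'w2.png')
```

```text
shift [-3.9 -2.2  2.5] turn [-0.0029 -0.001   0.0032] deg 0.3 t 4.15 F [ 0.26  0.49 -0.1 ] tcp [ 0.5383 -0.1803  0.1425] w 0.0136
244 364 164 254
2363 ((538.4677734375, -185.20196533203125), (32.839473724365234, 57.55670928955078), 11.514176368713379)
(array([  0,   0,   0,   0,   0,   0,   0,   0, 107, 110, 113, 115, 108,
       121, 105,  82,  96,  74,  93,  64,  24,   7,   0,   0,   0,   0,
         0,   7,  61,  56, 103,  62,  97,  76,  86,  85, 112, 101, 123,
       107,  68,   0,   0,   0,   0,   0,   0]), array([-16, -15, -14, -13, -12, -11, -10,  -9,  -8,  -7,  -6,  -5,  -4,
        -3,  -2,  -1,   0,   1,   2,   3,   4,   5,   6,   7,   8,   9,
        10,  11,  12,  13,  14,  15,  16,  17,  18,  19,  20,  21,  22,
        23,  24,  25,  26,  27,  28,  29,  30,  31]))
```

View pics/w2.png

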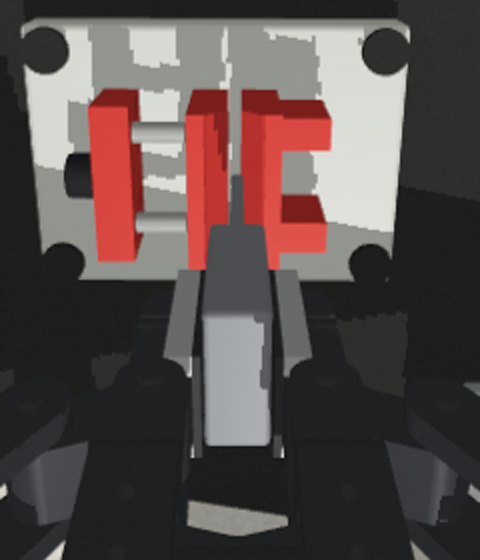

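The blade at (237,195) in the crop lines up with the gap between the flares, about u 235. I'll lower it gently.

>>> {"api": "step_arm", "payload": {
  "moves": [
    [-4,-1,2,0,0,0,10],
    [-4,-1,8,0,0,0,10],
    [-4,-1,14,0,0,0,10],
    [-4,-1,18,0,0,0,10],
    [-4,-1,22,0,0,0,10],
    [-4,-1,24,0,0,0,10],
    [-4,-1,24,0,0,0,10]
  ]
}}

```text
clock: 4.9
tcp_pos: [0.5386, -0.1848, 0.1189]
orientation: [-1.986, -2.433, 0.001]
contact_force: [-2.2, 0.1, -1.6]
grip_width: 0.0131
gripper_force: 34.3
```

Run:
```python
from h import *
go(.5381,-.1844,.088,11.4)
```

```text
shift [ 0.5 -0.4 30.9] turn [-0.0012 -0.0004  0.0029] deg 0.2 t 4.9 F [-2.24  0.14 -1.65] tcp [ 0.5386 -0.1848  0.1189] w 0.0131
```

>>> {"api": "step_arm", "payload": {
  "moves": [
    [0,-0.7,2,0,0,0,10],
    [0,-0.7,5,0,0,0,10],
    [0,-0.7,8,0,0,0,10],
    [0,-0.7,10,0,0,0,10],
    [0,-0.7,10,0,0,0,10]
  ]
}}

```text
clock: 5.4
tcp_pos: [0.5385, -0.1849, 0.1091]
orientation: [-1.986, -2.434, 0.0]
contact_force: [-0.7, -0.4, -1.2]
grip_width: 0.0134
gripper_force: 34.4
```

Run:
```python
from h import *
o=r.get_obs(); print(o['moment'],o['contact_force'])
go(.5381,-.1844,.088,11.4)
```

```text
[0.02228448 0.13297098 0.019808  ] [-0.74246166 -0.42069737 -1.18415965]
shift [ 0.6 -0.2 21.1] turn [-0.0002 -0.0001  0.0031] deg 0.2 t 5.4 F [-0.74 -0.42 -1.18] tcp [ 0.5385 -0.1849  0.1091] w 0.0134
```

>>> {"api": "step_arm", "payload": {
  "moves": [
    [0,-0.3,4,0,0,0,10],
    [0,-0.3,8,0,0,0,10],
    [0,-0.3,12,0,0,0,10],
    [0,-0.3,15,0,0,0,10],
    [0,-0.3,15,0,0,0,10]
  ]
}}

```text
clock: 5.9
tcp_pos: [0.538, -0.1849, 0.0939]
orientation: [-1.986, -2.434, 0.0]
contact_force: [0.6, -0.1, -0.9]
grip_width: 0.0135
gripper_force: 34.4
```

Run:
```python
from h import *
o=r.get_obs(); print(o['moment'],o['contact_force'])
go(.5381,-.1844,.088,11.4)
```

```text
[-0.02892628  0.00139943 -0.00607333] [ 0.55341507 -0.11094964 -0.90893119]
shift [0.5 0.2 5.9] turn [-0.0007 -0.0003  0.0031] deg 0.2 t 5.9 F [ 0.55 -0.11 -0.91] tcp [ 0.538  -0.1849  0.0939] w 0.0135
```

>>> {"api": "step_arm", "payload": {
  "moves": [
    [0,0,2,0,0,0,10],
    [0,0,4,0,0,0,10],
    [0,0,5,0,0,0,10],
    [0,0,6,0,0,0,10],
    [0,0,6,0,0,0,10]
  ]
}}

```text
clock: 6.4
tcp_pos: [0.5381, -0.1851, 0.0883]
orientation: [-1.986, -2.434, 0.0]
contact_force: [-0.2, 0.1, -1.3]
grip_width: 0.013
gripper_force: 34.4
```

Run:
```python
from h import *
o=r.get_obs(); print(o['moment'],o['contact_force'])
go(.5381,-.1844,.088,11.4)
f=grab('wrist'); P=cloud(f); m=(P[...,2]>.105)&(P[...,2]<.125)&(abs(P[...,0]-.538)<.012)&(abs(P[...,1]+.185)<.025); print(m.sum(),np.median(P[m],0) if m.any() else 0)
```

```text
[ 0.00343741  0.00800419 -0.02650861] [-0.23369719  0.06667365 -1.28448025]
shift [0.7 0.1 0.3] turn [-0.0001 -0.0001  0.003 ] deg 0.2 t 6.4 F [-0.23  0.07 -1.28] tcp [ 0.5381 -0.1851  0.0883] w 0.013
3551 [ 0.53906595 -0.1797712   0.11534018]
```

The thin leaf is fully down with no drag, so it is loose. I'll take it back to the rack.

>>> {"api": "step_arm", "payload": {
  "moves": [
    [0,0,-8,0,0,0,10],
    [0,0,-25,0,0,0,10],
    [0,0,-60,0,0,0,10],
    [0,0,-105,0,0,0,10],
    [20,0,-112,0,0,0,10],
    [65,0,-112,0,0,0,10],
    [115,0,-112,0,0,0,10],
    [165,0,-112,0,0,0.06,10]
  ]
}}

```text
clock: 7.25
tcp_pos: [0.5047, -0.0223, 0.2013]
orientation: [2.06, 2.371, 0.002]
contact_force: [0.7, -0.1, 0.0]
grip_width: 0.0133
gripper_force: 34.4
```

Run:
```python
from h import *
go(.5087,.2497,.195,3.53)
```

```text
shift [268.8  41.8   6.5] turn [ 0.0015 -0.0003  0.0781] deg 4.5 t 7.25 F [ 0.73 -0.13  0.03] tcp [ 0.5047 -0.0223  0.2013] w 0.0133
```

>>> {"api": "step_arm", "payload": {
  "moves": [
    [45,7,2,0,0,0.02,10],
    [95,15,3,0,0,0.078,10],
    [145,23,3,0,0,0.078,10],
    [195,31,3,0,0,0.078,10],
    [240,38,3,0,0,0.078,10],
    [269,42,6,0,0,0.078,10],
    [269,42,6,0,0,0.078,10],
    [269,42,6,0,0,0.078,10]
  ]
}}

```text
clock: 8.05
tcp_pos: [0.5085, 0.2489, 0.1947]
orientation: [2.148, 2.292, -0.0]
contact_force: [0.0, -0.1, -0.9]
grip_width: 0.0133
gripper_force: 34.4
```

Run:
```python
from h import *
go(.5087,.2497,.135,3.53)
```

```text
shift [ 0.8  0.3 59.7] turn [0.0001 0.0005 0.0036] deg 0.2 t 8.05 F [ 0.04 -0.13 -0.95] tcp [0.5085 0.2489 0.1947] w 0.0133
```

>>> {"api": "step_arm", "payload": {
  "moves": [
    [0.8,0.3,30,0,0,0.004,10],
    [0.8,0.3,55,0,0,0.004,10],
    [0.8,0.3,64,0,0,0.004,10],
    [0.8,0.3,69,0,0,0.004,10],
    [0.8,0.3,74,0,0,0.004,10],
    [0.8,0.3,78,0,0,0.004,10]
  ]
}}

```text
clock: 8.65
tcp_pos: [0.5096, 0.2495, 0.1171]
orientation: [2.154, 2.286, 0.002]
contact_force: [0.2, -0.3, -0.4]
grip_width: 0.0138
gripper_force: 34.4
```

>>> {"api": "step_arm", "payload": {
  "moves": [
    [0,-0.5,12,0,0,0,10],
    [0,-0.5,24,0,0,0,10],
    [0,-0.5,33,0,0,0,10],
    [0,-0.5,38,0,0,0,10],
    [0,-0.5,38,0,0,0,10],
    [0,-0.5,38,0,0,0,40],
    [0,-0.5,38,0,0,0,40],
    [0,-0.5,38,0,0,0,40]
  ]
}}

```text
clock: 9.45
tcp_pos: [0.5083, 0.2496, 0.0783]
orientation: [2.154, 2.287, -0.0]
contact_force: [0.2, -0.1, 1.0]
grip_width: 0.04
gripper_force: 0.0
```

Run:
```python
from h import *
go(.516,.1135,.19,3.53)
```

```text
shift [-136.3   -0.5 -111.7] turn [-0.      0.     -0.0016] deg 0.1 t 9.45 F [ 0.19 -0.08  1.01] tcp [0.5083 0.2496 0.0783] w 0.04
```

>>> {"api": "step_arm", "payload": {
  "moves": [
    [0,0,-30,0,0,0,40],
    [0,0,-70,0,0,0,40],
    [-30,0,-100,0,0,0,40],
    [-80,0,-111,0,0,0,40],
    [-120,0,-111,0,0,0,40],
    [-136,0,-111,0,0,0,40],
    [-136,0,-111,0,0,0,40],
    [-136,0,-111,0,0,0,40]
  ]
}}

```text
clock: 10.25
tcp_pos: [0.5164, 0.1149, 0.1892]
orientation: [-2.153, -2.287, -0.0]
contact_force: [-0.2, 0.7, -0.5]
grip_width: 0.0399
gripper_force: 0.0
```

```bash
cat >> h.py <<'E'
def grips():
    f=grab('wrist')
    P=cloud(f);m=((P[...,2]>.098)&(P[...,2]<.112)).astype(np.uint8)
    k,l,s,c=cv2.connectedComponentsWithStats(m)
    for i in range(1,k):
        if s[i,4]>300: print(s[i],cv2.minAreaRect(P[l==i][:,:2].astype(np.float32)*1000),np.median(P[l==i],0).round(4))
    return f
E
python3 - <<'E'
from h import *
grips()
go(.516,.1135,.078,3.53)
E
```

```text
[308   0  24  30 693] ((510.20166015625, 236.87533569335938), (13.923074722290039, 14.527083396911621), 3.9658987522125244) [0.5103 0.2367 0.1051]
[ 306   68   23   90 1931] ((512.4510498046875, 179.2290496826172), (13.736495971679688, 55.99089813232422), 3.9796767234802246) [0.5125 0.181  0.1052]
[ 308  180   21   61 1198] ((516.6369018554688, 112.25061798095703), (13.951882362365723, 43.64473342895508), 2.7217695713043213) [0.5165 0.1139 0.1052]
shift [ -2.2  -0.4 111.1] turn [-0.0004 -0.0006  0.0004] deg 0.0 t 10.3 F [-0.09  0.21 -0.58] tcp [0.5163 0.1156 0.1891] w 0.0399
```

Thin hangs at the same height as the others (grip top reads 0.105 for all three). Next is the middle leaf, 44 mm grip at (516.6,112.5).

>>> {"api": "step_arm", "payload": {
  "moves": [
    [-2.5,0,40,0,0,0,40],
    [-2.5,0,80,0,0,0,40],
    [-2.5,0,111,0,0,0,40],
    [-2.5,0,111,0,0,0,40],
    [-2.5,0,111,0,0,0,10],
    [-2.5,0,111,0,0,0,10],
    [-2.5,0,111,0,0,0,10],
    [-2.5,0,111,0,0,0,10]
  ]
}}

```text
clock: 11.1
tcp_pos: [0.5175, 0.1118, 0.0797]
orientation: [2.153, 2.287, 0.004]
contact_force: [0.4, -0.7, 0.8]
grip_width: 0.0131
gripper_force: 34.3
```

>>> {"api": "step_arm", "payload": {
  "moves": [
    [0,0,-10,0,0,0,10],
    [0,0,-30,0,0,0,10],
    [0,0,-65,0,0,0,10],
    [0,0,-100,0,0,0,10],
    [-30,0,-110,0,0,-0.03,10],
    [-75,0,-110,0,0,-0.08,10],
    [-125,0,-110,0,0,-0.136,10],
    [-175,0,-110,0,0,-0.136,10]
  ]
}}

```text
clock: 11.9
tcp_pos: [0.5273, -0.0649, 0.1899]
orientation: [1.99, 2.43, 0.003]
contact_force: [0.8, -0.4, -0.3]
grip_width: 0.0134
gripper_force: 34.0
```

Run:
```python
from h import *
go(.5381,-.1849,.14,11.4)
```

```text
shift [-119.8  -13.2   49.8] turn [ 0.0021 -0.0002 -0.0004] deg 0.1 t 11.9 F [ 0.85 -0.35 -0.26] tcp [ 0.5273 -0.0649  0.1899] w 0.0134
```

>>> {"api": "step_arm", "payload": {
  "moves": [
    [-45,-5,0,0,0,0,10],
    [-90,-10,10,0,0,0,10],
    [-120,-13.7,30,0,0,0,10],
    [-120,-13.7,48,0,0,0,10],
    [-120,-13.7,50,0,0,0,10],
    [-120,-13.7,50,0,0,0,10]
  ]
}}

```text
clock: 12.5
tcp_pos: [0.537, -0.1831, 0.1389]
orientation: [-1.992, -2.428, -0.0]
contact_force: [0.6, 0.2, -0.8]
grip_width: 0.0132
gripper_force: 34.0
```

Run:
```python
from h import *
go(.5376,-.1850,.12,11.4)
```

```text
shift [-1.9  0.2 18.9] turn [-0.0002 -0.0006 -0.0024] deg 0.1 t 12.5 F [ 0.61  0.22 -0.79] tcp [ 0.537  -0.1831  0.1389] w 0.0132
```

>>> {"api": "step_arm", "payload": {
  "moves": [
    [-2,0.2,6,0,0,0,10],
    [-2,0.2,11,0,0,0,10],
    [-2,0.2,15,0,0,0,10],
    [-2,0.2,18,0,0,0,10],
    [-2,0.2,20,0,0,0,10],
    [-2,0.2,20,0,0,0,10]
  ]
}}

```text
clock: 13.1
tcp_pos: [0.5377, -0.1858, 0.1186]
orientation: [1.993, 2.428, -0.0]
contact_force: [-1.1, 0.1, 1.8]
grip_width: 0.0135
gripper_force: 34.4
```

Run:
```python
from h import *
o=r.get_obs(); print(o['moment'],o['contact_force'])
go(.5376,-.1850,.11,11.4)
```

```text
[-0.09122373  0.16432195 -0.01073511] [-1.09581524  0.06226955  1.82887515]
shift [0.8 0.  8.6] turn [ 0.0001  0.0002 -0.0029] deg 0.2 t 13.1 F [-1.1   0.06  1.83] tcp [ 0.5377 -0.1858  0.1186] w 0.0135
```

Light contact: slight push in -x and 1.8 N up. Continuing.

>>> {"api": "step_arm", "payload": {
  "moves": [
    [0,-0.3,2,0,0,0,10],
    [0,-0.3,4,0,0,0,10],
    [0,-0.3,6,0,0,0,10],
    [0,-0.3,8,0,0,0,10],
    [0,-0.3,8,0,0,0,10]
  ]
}}

```text
clock: 13.6
tcp_pos: [0.5375, -0.1857, 0.1101]
orientation: [1.993, 2.428, 0.0]
contact_force: [0.9, -0.8, 1.2]
grip_width: 0.0131
gripper_force: 34.1
```

Run:
```python
from h import *
o=r.get_obs(); print(o['moment'],o['contact_force'])
go(.5376,-.1850,.09,11.4)
```

```text
[-0.12896229 -0.27940241  0.05659164] [ 0.92986767 -0.82682452  1.16904855]
shift [ 0.6  0.2 20.1] turn [ 0.0002  0.0002 -0.0029] deg 0.2 t 13.6 F [ 0.93 -0.83  1.17] tcp [ 0.5375 -0.1857  0.1101] w 0.0131
```

>>> {"api": "step_arm", "payload": {
  "moves": [
    [0,0,3,0,0,0,10],
    [0,0,6,0,0,0,10],
    [0,0,9,0,0,0,10]
  ]
}}

```text
clock: 13.9
tcp_pos: [0.5375, -0.1857, 0.1012]
orientation: [1.993, 2.428, 0.0]
contact_force: [0.1, 0.0, 4.5]
grip_width: 0.0133
gripper_force: 34.8
```

>>> {"api": "step_arm", "payload": {
  "moves": [
    [0,0,2,0,0,0,10],
    [0,0,4,0,0,0,10],
    [0,0,6,0,0,0,10]
  ]
}}

```text
clock: 14.2
tcp_pos: [0.5375, -0.1857, 0.0953]
orientation: [1.993, 2.428, 0.0]
contact_force: [0.4, -0.6, 4.9]
grip_width: 0.0133
gripper_force: 34.8
```

Run:
```python
from h import *
o=r.get_obs(); print(o['moment'],o['contact_force'])
go(.5376,-.1850,.0895,11.4)
```

```text
[ 0.04733998 -0.07481841  0.10327317] [ 0.36010849 -0.59895091  4.8804743 ]
shift [0.6 0.2 5.8] turn [ 0.0002  0.     -0.0029] deg 0.2 t 14.2 F [ 0.36 -0.6   4.88] tcp [ 0.5375 -0.1857  0.0953] w 0.0133
```

>>> {"api": "step_arm", "payload": {
  "moves": [
    [0,0,2,0,0,0,10],
    [0,0,3.5,0,0,0,10],
    [0,0,5,0,0,0,10]
  ]
}}

```text
clock: 14.5
tcp_pos: [0.5375, -0.1857, 0.0903]
orientation: [1.993, 2.428, 0.0]
contact_force: [-1.1, 0.3, 3.5]
grip_width: 0.0134
gripper_force: 34.7
```

Run:
```python
from h import *
go(.5376,-.1850,.0895,11.4)
f=grab('wrist'); P=cloud(f); m=(P[...,2]>.105)&(P[...,2]<.125)&(abs(P[...,0]-.538)<.012)&(abs(P[...,1]+.185)<.025); print(m.sum(),np.median(P[m],0))
```

```text
shift [0.7 0.3 0.8] turn [ 0.0002  0.     -0.003 ] deg 0.2 t 14.5 F [-1.12  0.31  3.52] tcp [ 0.5375 -0.1857  0.0903] w 0.0134
4298 [ 0.53759056 -0.17768798  0.11586127]
```

Drag was a steady 5 N or so while moving, with almost no net side force, whereas the thin leaf moved freely. The middle leaf binds, so I'll seat it and let go.

>>> {"api": "step_arm", "payload": {
  "moves": [
    [0,0,0.6,0,0,0,10],
    [0,0,0.8,0,0,0,10],
    [0,0,0.8,0,0,0,40],
    [0,0,0.8,0,0,0,40],
    [0,0,0.8,0,0,0,40],
    [0,0,-20,0,0,0,40],
    [0,0,-60,0,0,0,40],
    [0,0,-100,0,0,0,40]
  ]
}}

```text
clock: 15.35
tcp_pos: [0.5363, -0.1856, 0.1907]
orientation: [-1.992, -2.426, 0.003]
contact_force: [1.2, 0.3, 0.4]
grip_width: 0.0398
gripper_force: 0.0
```

>>> {"api": "step_arm", "payload": {
  "moves": [
    [-40,0,-20,0,0,0,40],
    [-40,0,-20,0,0,0,40],
    [-40,0,-20,0,0,0,40],
    [-40,0,-20,0,0,0,40]
  ]
}}

```text
clock: 15.75
tcp_pos: [0.5444, -0.224, 0.2093]
orientation: [-1.992, -2.427, 0.001]
contact_force: [-0.4, 0.4, -0.4]
grip_width: 0.0404
gripper_force: 0.0
```

Run:
```python
from h import *
go(.5376,-.1850,.0895,11.4)
f=grab('wrist'); P=cloud(f); m=(P[...,2]>.107)&(P[...,2]<.125)&(abs(P[...,0]-.538)<.03)&(abs(P[...,1]+.185)<.04); print(m.sum(),np.median(P[m],0),cv2.minAreaRect(P[m][:,:2].astype(np.float32)*1000))
g=grab('scene')
save(np.vstack([cv2.resize(f['image'][60:360,140:500],(480,400)),cv2.resize(g['image'][120:340,240:480],(480,440))[:400]])[::1,:],'end.png')
```

```text
shift [ 39.4   1.2 119.9] turn [-0.0018 -0.0015 -0.0027] deg 0.2 t 15.75 F [-0.42  0.36 -0.38] tcp [ 0.5444 -0.224   0.2093] w 0.0404
1254 [ 0.53774744 -0.18482559  0.11521409] ((537.9745483398438, -185.68287658691406), (13.619050979614258, 43.32907485961914), 11.160895347595215)
```

```bash
python3 -c "
import cv2;a=cv2.imread('pics/end.png');cv2.imwrite('pics/end2.png',cv2.resize(a,(360,600)))"
```

```text
(no output)
```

View pics/end2.png

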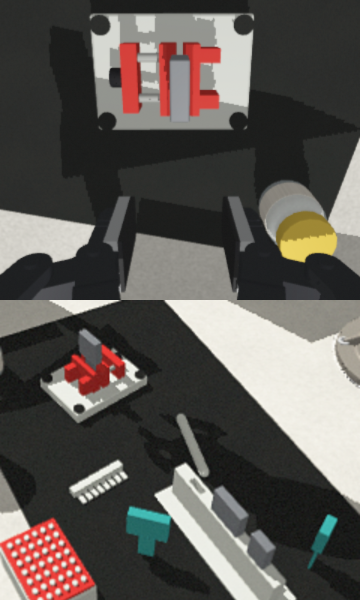

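The picture shows the middle leaf upright between the plates at (180,88), with thick and thin hanging in the rack at (230,510) and (260,548). The gripper is clear, so I'm handing in.

```bash
python3 -c "
from bench import r
print(r.hand_in())"
```

```text
the job is handed in; nothing more can be done
None
```

I handed the job in at about 16 s: the thin leaf was loose and the 6 mm middle leaf bound, so the gap is between 4 and 6 mm wide; middle stands seated and released in the gap, thin and thick hang in the rack, and the judge's verdict was not shown.

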